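# Present the brass lacquer sample to the label reader

### The arm

A 6-joint arm with a two-finger parallel gripper is mounted at the origin on the work surface; the furniture and walls round the work are solid. World frame = base frame: x ahead of the robot, y to its left, z up, the work surface at z = 0. Lengths are in m, angles in rad, forces in N, time in s.
With the tool pointing down it reaches from about 0.3 to 0.775 m from the base axis. Payload 14.6 kg.
Tool frame: the origin (TCP) lies at the very end of the fingers, on their centre line; the grasp point (between the pads) lies 19 mm behind it; z points along the fingers, y is the line along which they close (so a half turn about z gives the same grasp; the last joint's range is limited). The gripper opens to 94 mm and grips with 3 to 60 N. Pads are 16 mm wide; open, the fingers measure 119 mm over their backs; the gripper's body (75 mm by 177 mm) begins 78 mm behind the grasp point.
Start: joints at [-1.276, 0.3, 1.521, -0, 1.321, -0.067], TCP at [0.195, -0.514, 0.205] pointing down, gripper open.
Joint ranges: [-3.03, 3.03], [-0.79, 2.21], [0.23, 2.52], [-1.04, 4.18], [0, 3.07], [-2.55, 2.55]. Speed limits (rad/s): [2.22, 2.22, 2.57, 3.14, 3.14, 3.14].

### API

Orientations are given as [roll, pitch, yaw] about the fixed x, y, z axes, in that order (R = Rz(yaw) Ry(pitch) Rx(roll)).
In Python, from station import status, vision, order, silhouettes gives the robot as it stands. The module is installed in compiled form; this text tells all that it offers.
- The arm moves only by the shell command python3 -m pendant 'ROWS' [FORCE]. ROWS is JSON, one flat list of numbers, 7 for each row, row after row: the shift along the tool's x, y, z in units of 500 mm (1.0 is 500 mm), then the turn, a rotation vector about the tool's x, y, z in units of 90 degrees (1.0 is 90 degrees), then the opening, from -1 (shut) to 1 (fully open). A call has 1 to 12 rows; each row is the pose to reach, as a shift and turn from the pose commanded when the call began, along the tool's axes at that moment; what a row does not reach only later rows make up. A row lasts 1/10 s, in which the tool goes at most 50 mm and 8.59 degrees, less where a joint would pass 70% of its speed; a pose out of reach is approached as far as the arm can. A call with a number of a shift or a turn outside -1 to 1 is refused whole. A call with a gripper value outside its range is refused whole. The fingers move at their own pace and stop on an object; FORCE is the grip in N (left out, the last holds). Time passes only in rows, so rows that repeat a pose let the fingers close. It gives the time, the measured TCP pose, the force, the opening and the grip force at its end, in the units of the state.
- status.get_obs(): the state, without advancing time (a new reading comes with each control period).
- vision.camera(name): name is "side" or "top" or "wrist"; returns a dict with "pixels" (384x512x3 uint8, red, green, blue), "K" (3x3 intrinsics, pixels), "R" (3x3) and "t" (3): a world point X has camera coordinates R X + t. Camera axes: x right, y down, z forward; pixel columns grow to the right and rows downward; lengths in m; the calibration is good to about 2 mm. A picture is of the moment at which its call begins. There is no depth.
- order.hand_in(): hands the job in; it is judged then, once.
Trained networks look in a picture, given as the dict that the camera call returned (one of the last four; its "shot" number tells which), for a name from the list of things; names that differ only in an ending like _2 or _b are one class to them, and where a whole thing is asked for, a point or a joint stands for the part that bears it (a point fixed in the world has none). Each returns a list of dicts, best first, with "score" (0 to 1); they miss things now and then, are a little off and sometimes report something else, mostly with a low value. They report only what shows in the picture. A call takes as long as a camera call. They do not tell look-alikes from the thing itself.
- silhouettes(target, picture): "region" (384x512 bool, what is visible of it) and "extent" ([left, top, right, bottom] in pixels, round what is visible of it).
The state is a dict: "time_s": time; "qpos": joint angles; "joint_vel": joint speeds; "tau": joint torques, N m; "ee_pos": TCP position; "eef_rot": TCP orientation; "force": force on the tool from outside, world axes, zero at the start; "moment": the same for the moment, N m; "grip_width": finger opening in m; "grip_force": force on a finger pad.
Only numpy, scipy, OpenCV 4.12 (cv2) and the standard library are available. Lean on these libraries where they do the work, as an engineer would, in place of code of your own. Each camera call takes 0.05 s, during which the arm holds its last target. There are 200 camera calls.

### The job

Take the yellow-brass sample plate out of the drying rack; its notched corner tells which end is the frosted one and which side carries the label. Slide it frosted end first, label side up towards the scanner, into the sloping cradle of the label reader and press it fully home so that the sprung red trigger is pushed all the way in. Finish while still holding the plate pressed home (the spring would push it out again), and leave the nickel-silver plate standing in the rack.

Things in the scene. Friction and masses are not known exactly. Their poses are not given: they have to be found in the camera images.
- brass_plate: yellow-brass plate to present, 140 x 45 x 5 mm, 0.26 kg, on edge in the rack. Origin at its centre; +x along it to the frosted end (last 40 mm pale, matt); +z across it to the notched edge (up at the start); -y out of the label side. Notch: 10 x 10 mm step at the +x +z corner. Seen from the label side, notch up, the frosted end is at the right. Pinch across the thickness near the middle
- brass_plate_label (a point): middle of the white label, on the brass plate's label face (-y), 44.5 mm from the plate's centre towards the frosted end (+x); axes as the plate's
- nickel_plate: silver-coloured nickel-silver plate of the same shape and axes in the other slot, facing the other way; it stays there
- rack: fixed pale wooden rack, 80 mm along its slots (x) by 96 mm (y), 32 mm high. Origin: centre of its underside. Two slots along x at y = +35 and -35 mm, 6.8 mm wide, 16 mm deep: a plate stands with its upper 29 mm above the wood and some 30 mm jutting out at each end. Plates swap slots; the rack may be turned any way round
- reader: fixed label reader: aluminium cradle on a blue-grey wedge and foot 60 x 154 x 8 mm, black scanner on a post looking at the cradle. Origin on the bench below the cradle's mouth; +x the way in (level, roughly away from the robot), z up. Cradle rolled 45 degrees about x: its upper edge to the left (+y), open face and scanner to the right and up. Scanner 65 mm off the bed, 13 to 41 mm past the mouth
- reader_mouth (a point): middle of the bed surface at the mouth, 95 mm above the bench. x: way in; y: up the slope; z: off the bed, to the scanner. Channel y -24 to 24 mm, z 0 to 6.6 mm under lips along both sides; guides flare from 7 mm before the mouth, nothing before them: fingers may straddle the plate there. A plate rightly in has its x along this x, z along this y, -y along this z, centre 2.5 to 4 mm off the bed
- reader_seat (a point): middle of the bed surface at the fixed end stop, 42 mm past the mouth; axes as the mouth's. Fully home, the plate's frosted end touches the stop: its centre is 70 mm and its label 25.5 mm before this point. An orange key block in the far upper corner (6.5 mm long, 7.5 mm wide) fits the notch and stops a plate put in any other way
- trigger (a joint): travel of the sprung red trigger in the end stop: 0 out (8 mm before the stop), 0.008 pushed flush with the stop; its spring pushes back with 3 N at first touch, 6 N when flush
Mind the look-alikes: they are no part of the job. There is more than one size of the brass_plate; the one meant has the size given above.

How it is judged:
By the outcome, as a careful person would: the job done as asked, in the order asked, and still so for the second after the job is handed in, while the arm keeps its last pose, push and grip.
It also fails if it takes over 42 s, if anything falls off the work surface, if the arm or the gripper's body presses on something with over 40 N, if the wrist force passes 120 N, or if a joint passes its speed limit or range.

## Working session

There is one attempt and no reset: what is moved stays moved. The work goes in short steps, Python scripts to look and compute and a shell command to move; the robot and the scene stay as the last step left them, time stands still between calls to the robot, and variables do not carry over. Pictures are saved under pics/ and viewed, at most 10 in all, crops included, and the job is handed in when it is done.

```bash
mkdir -p pics; cat > h.py <<'E'
import numpy as np, cv2
from scipy.spatial.transform import Rotation as Ro
from station import status, vision, order, silhouettes
def save(p,n,crop=None,s=1):
    im=p["pixels"][:,:,::-1]
    if crop: a,b,c,d=crop; im=im[b:d,a:c]
    cv2.imwrite(f"pics/{n}.png",cv2.resize(im,None,fx=s,fy=s,interpolation=cv2.INTER_CUBIC))
def ray(p,uv):
    d=np.linalg.inv(p["K"])@np.array([uv[0],uv[1],1.]); R=np.array(p["R"]); c=-R.T@p["t"]; return c,R.T@d
def onz(p,uv,z):
    c,d=ray(p,uv); return c+d*(z-c[2])/d[2]
def tri(*obs):
    A=np.zeros((3,3));b=np.zeros(3)
    for p,uv in obs:
        c,d=ray(p,uv); d=d/np.linalg.norm(d); P=np.eye(3)-np.outer(d,d); A+=P;b+=P@c
    return np.linalg.solve(A,b)
def proj(p,X):
    x=p["K"]@(np.array(p["R"])@np.array(X)+p["t"]); return x[:2]/x[2]
E
python3 - <<'E'
from h import *
P={n:vision.camera(n) for n in("top","side","wrist")}
for n,p in P.items():
    print(n,"cam at",(-np.array(p["R"]).T@p["t"]).round(3),"K",p["K"][0][0])
    for t in("brass_plate","nickel_plate","rack","reader"):
        for r in silhouettes(t,p): print("  ",t,round(r["score"],2),r["extent"],int(r["region"].sum()))
im=np.hstack([P["top"]["pixels"],P["side"]["pixels"]]); 
cv2.imwrite("pics/a.png",cv2.resize(np.vstack([P["top"]["pixels"],P["side"]["pixels"]])[:,:,::-1],(400*1,600)))
save(P["top"],"top",None,1.55);save(P["side"],"side",None,1.55)
E
```

```text
top cam at [0.369 0.049 0.927] K 364.7294133742934
   brass_plate 0.75 [179.2, 175.2, 202.5, 231.1] 207
   brass_plate 0.45 [257.8, 186.4, 266.5, 214.6] 69
   nickel_plate 0.66 [209.4, 168.0, 229.4, 221.5] 169
   nickel_plate 0.26 [309.9, 150.4, 397.0, 194.1] 2124
   rack 0.89 [184.0, 176.8, 230.1, 220.6] 1175
side cam at [0.194 0.61  0.658] K 378.3997116005229
   brass_plate 0.82 [199.8, 251.9, 272.9, 276.2] 865
   brass_plate 0.82 [249.9, 209.7, 296.3, 222.7] 493
   nickel_plate 0.83 [207.5, 227.1, 274.0, 249.5] 822
   rack 0.69 [200.6, 252.4, 269.3, 274.9] 802
   rack 0.56 [215.3, 244.8, 262.8, 281.5] 1010
   rack 0.41 [255.3, 104.7, 306.0, 187.2] 1721
   reader 0.56 [253.8, 105.2, 306.2, 187.8] 1868
wrist cam at [ 0.267 -0.488  0.383] K 296.199216998497
```

View pics/top.png

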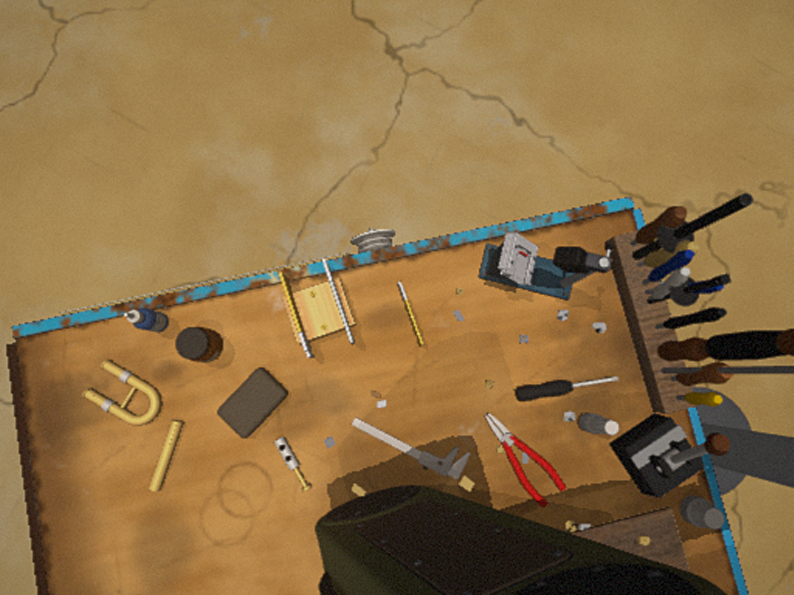

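View pics/side.png

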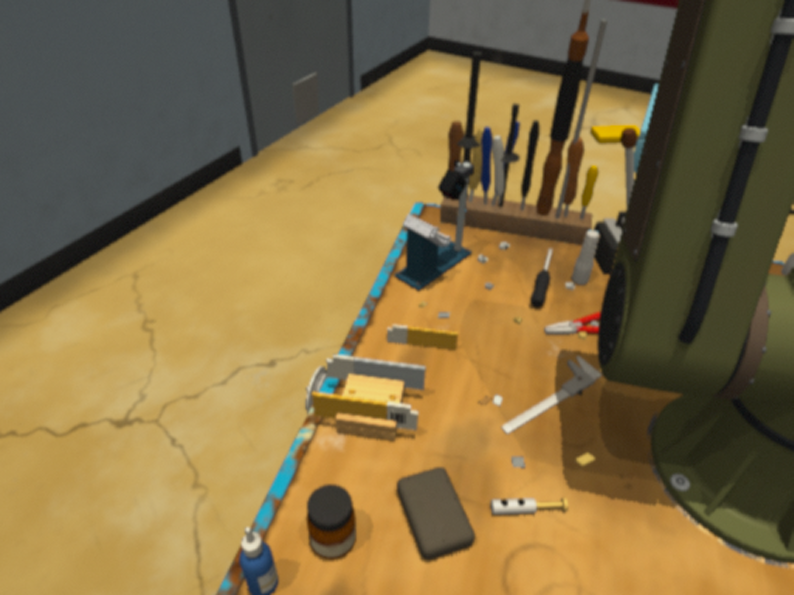

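Top view: rack at about (205,200) with a brass plate on the left (190,203) and the nickel plate on the right (219,195). A small loose brass plate lies at (262,200) and the reader is at (335,172). The brass plate in the rack is about 60 px long and the loose one about 30 px, so the rack one fits the 140 mm size. I'll confirm that in an enlarged crop.

```bash
python3 - <<'E'
from h import *
s=status.get_obs()
print({k:np.round(v,4).tolist() for k,v in s.items()})
t=vision.camera("top");d=vision.camera("side")
def c(p,a,b,w,h,W,H): return cv2.resize(p["pixels"][b:b+h,a:a+w,::-1],(W,H),interpolation=cv2.INTER_CUBIC)
A=c(t,170,160,66,75,352,400);
cv2.imwrite("pics/c1.png",np.hstack([c(t,172,162,80,75,400,375),c(d,190,220,80,75,400,375)]))
cv2.imwrite("pics/c2.png",np.hstack([c(t,300,140,100,75,400,300),c(d,240,100,75,95,400*300//400,380)[:300]]) if 0 else np.hstack([c(t,302,142,80,60,400,300),c(d,248,100,64,90,213,300)]))
for n,z in (("brass_plate",.061),("nickel_plate",.061)):
    r=silhouettes(n,t)[0]; ys,xs=np.nonzero(r["region"]); 
    m=np.array([xs.mean(),ys.mean()]); u=np.linalg.svd(np.c_[xs,ys]-m,full_matrices=False)[2][0]; q=(np.c_[xs,ys]-m)@u
    e=[onz(t,m+u*k,z) for k in(q.min()-.5,q.max()+.5)]; print(n,np.round(e,4),np.linalg.norm(e[0]-e[1]))
E
```

```text
{'time_s': 0.75, 'qpos': [-1.2756, 0.2999, 1.521, -0.0, 1.3207, -0.0666], 'joint_vel': [-0.0008, 0.0025, -0.0003, 0.0005, 0.0009, 0.0009], 'tau': [0.0013, -53.1604, -35.2895, 0.0708, 0.0211, -0.0], 'ee_pos': [0.1947, -0.5144, 0.2054], 'eef_rot': [3.1416, 0.0, 0.3618], 'force': [-0.1252, 0.0706, 0.389], 'moment': [-0.0065, -0.0738, -0.0134], 'grip_force': 0.0, 'grip_width': 0.0943}
brass_plate [[0.5274 0.2238 0.061 ]
 [0.3933 0.1728 0.061 ]] 0.14345835666749435
nickel_plate [[0.5466 0.1577 0.061 ]
 [0.4191 0.1095 0.061 ]] 0.13635705285930663
```

View pics/c1.png

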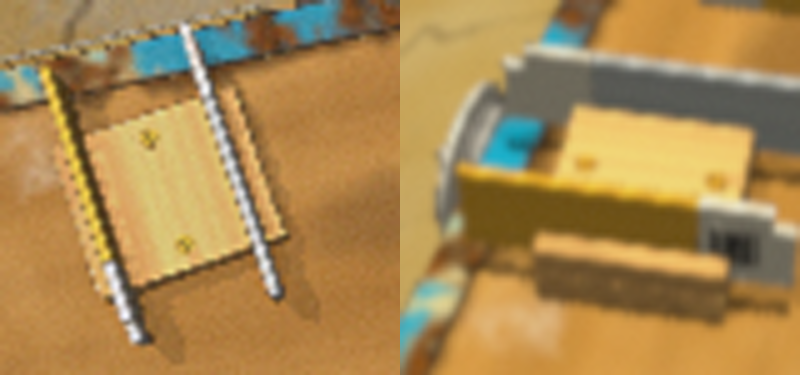

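View pics/c2.png

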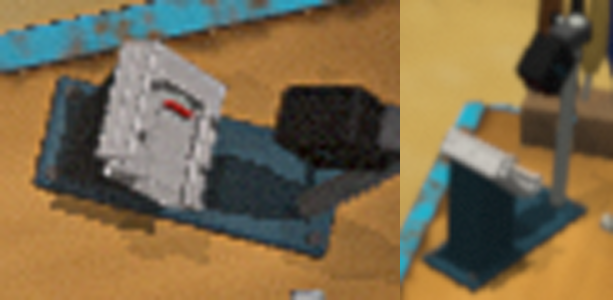

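The crop confirms it: the left brass plate in the rack has its frosted end towards the robot, with the notch at the upper right seen from the label side. Left crop: brass from (45,70) to (140,340). The loose one is half as long. The second crop shows the reader foot corners at about (60,80), (38,185) and (325,255), with the cradle tilted and the scanner to its right.

```bash
python3 - <<'E'
from h import *
t=vision.camera("top");w=vision.camera("wrist");s=status.get_obs()
T=Ro.from_euler("xyz",s["eef_rot"]).as_matrix()
Rw=np.array(w["R"]); c=-Rw.T@w["t"]
print("cam in tool",(T.T@(c-s["ee_pos"])).round(3),"axes(cols x,y,z cam in tool)\n",(T.T@Rw.T).round(3))
f=lambda u,v:(302+u/5-.4,142+v/5-.4)
for uv in((60,80),(38,185),(325,255)): print(onz(t,f(*uv),.008).round(4))
A,B=onz(t,f(38,185),.008),onz(t,f(325,255),.008); d=A-B
print("y dir deg",np.degrees(np.arctan2(d[1],d[0])),np.linalg.norm(d))
print("mouth-ish",onz(t,f(155,185),.095).round(4))
print("tool x,y axes world",T.round(3).tolist())
E
```

```text
cam in tool [ 0.077  0.001 -0.178] axes(cols x,y,z cam in tool)
 [[ 0.    -0.964 -0.266]
 [ 1.     0.     0.   ]
 [-0.    -0.266  0.964]]
[ 0.5887 -0.1051  0.008 ]
[ 0.5335 -0.0938  0.008 ]
[ 0.5004 -0.2404  0.008 ]
y dir deg 77.27592018274798 0.15025622035305505
mouth-ish [ 0.5191 -0.1346  0.095 ]
tool x,y axes world [[0.935, 0.354, 0.0], [0.354, -0.935, -0.0], [0.0, 0.0, -1.0]]
```

```bash
python3 -m pendant '[0,0,-0.19,0,0,0,1, 0,0,-0.19,0,0,0,1, 0.66,-0.48,-0.19,0,0,0,1, 0.66,-0.48,-0.19,0,0,0,1, 0.66,-0.48,-0.19,0,0,0,1, 0.66,-0.48,-0.19,0,0,0,1, 0.66,-0.48,-0.19,0,0,0,1, 0.66,-0.48,-0.19,0,0,0,1, 0.66,-0.48,-0.19,0,0,0,1, 0.66,-0.48,-0.19,0,0,0,1, 0.66,-0.48,-0.19,0,0,0,1, 0.66,-0.48,-0.19,0,0,0,1]'
python3 - <<'E'
from h import *
w=vision.camera("wrist");s=status.get_obs();print(s["time_s"],np.round(s["qpos"],4),s["ee_pos"],s["eef_rot"])
import pickle;pickle.dump(w,open("w1.pkl","wb"))
for r in silhouettes("reader",w):print(r["score"],r["extent"])
save(w,"w1",None,1.55)
E
```

```text
time_s: 2.25
ee_pos: [0.4188, -0.1722, 0.3004]
eef_rot: [3.142, 0.0, 0.365]
force: [-0.2, 0.5, -0.5]
grip_width: 0.0943
grip_force: 0.0
2.3 [-4.7350e-01  1.9100e-02  1.6267e+00 -3.0000e-04  1.4960e+00  7.3440e-01] [ 0.41823659 -0.17326595  0.30041347] [3.14151699e+00 2.78952711e-04 3.62876124e-01]
0.8 [230.2, 21.1, 374.9, 122.7]
```

View pics/w1.png

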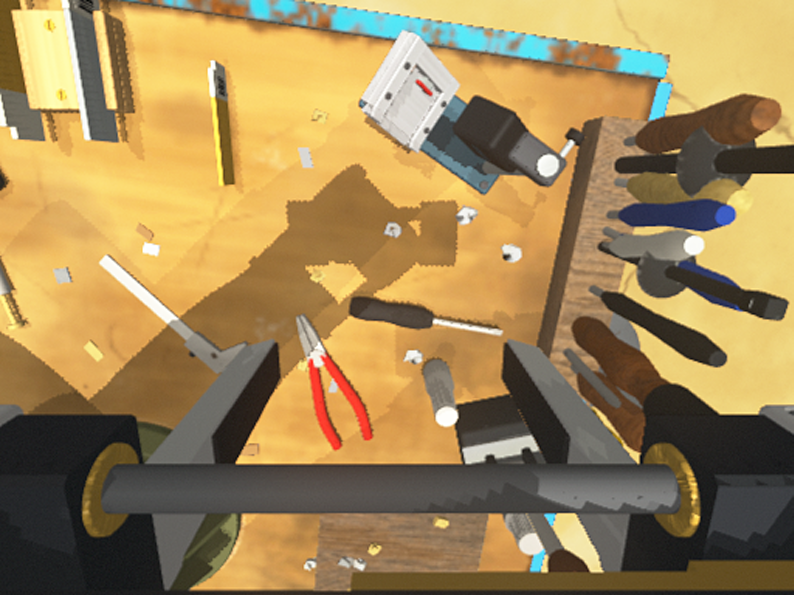

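The wrist view shows the reader cradle at display (410,95), with the mouth edge roughly from (365,105) to (415,150) and the red trigger at (425,88). Enlarging that part.

```bash
python3 - <<'E'
from h import *
import pickle;w=pickle.load(open("w1.pkl","rb"))
save(w,"w1c",(222,12,322,122),5.4)
E
```

```text
(no output)
```

View pics/w1c.png

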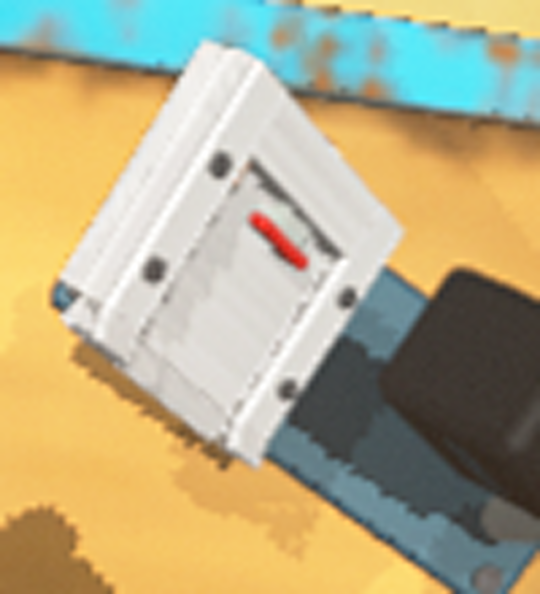

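The crop shows the lip inner edges (145,345)-(245,165) and (235,430)-(340,260), the end stop at (250,160)-(340,255), and the trigger centred at (278,240). I'll intersect the midline with its known height.

```bash
python3 - <<'E'
from h import *
import pickle;w=pickle.load(open("w1.pkl","rb"));t=vision.camera("top");d=vision.camera("side")
f=lambda u,v:(222+u/5.4-.4,12+v/5.4-.4); g=lambda u,v:(302+u/5-.4,142+v/5-.4)
def red(p,box):
    a,b,c,e=box; im=p["pixels"][b:e,a:c].astype(int); m=(im[...,0]>130)&(im[...,1]<90)&(im[...,2]<90); ys,xs=np.nonzero(m); return (xs.mean()+a,ys.mean()+b),len(xs)
rw=red(w,(250,35,300,75)); rt=red(t,(320,150,360,180)); rd=red(d,(248,120,312,165)) if 1 else 0
print("red",rw,rt,rd)
print("tri trig",tri((w,rw[0]),(t,rt[0])).round(4), "w z=.099",onz(w,rw[0],.099).round(4),"t",onz(t,rt[0],.099).round(4))
for z in(.0997,.102):
    a,b=onz(w,f(190,388),z),onz(w,f(292,212),z); v=b-a; print(z,a.round(4),b.round(4),np.linalg.norm(v),np.degrees(np.arctan2(v[1],v[0])))
for n,(p,q) in {"Louter":((100,330),(258,60)),"Router":((262,465),(405,232))}.items():
    z=.1+(.02 if n[0]=="L" else -.014); a,b=onz(w,f(*p),z),onz(w,f(*q),z);v=b-a;print(n,a.round(4),b.round(4),np.linalg.norm(v),np.degrees(np.arctan2(v[1],v[0])))
# foot far-right/near edges in wrist
for p in((455,594),(270,450)): print("foot near edge",onz(w,f(*p),.008).round(4))
# rack & brass in wrist
for n in("brass_plate","rack"):
    for r in silhouettes(n,w): print(n,r["score"],r["extent"])
E
```

```text
red ((np.float64(273.3333333333333), np.float64(56.33333333333333)), 27) ((np.float64(336.5), np.float64(160.375)), 8) ((np.float64(272.5), np.float64(138.5)), 2)
tri trig [ 0.5617 -0.147   0.0852] w z=.099 [ 0.5562 -0.1477  0.099 ] t [ 0.5615 -0.1431  0.099 ]
0.0997 [ 0.521  -0.1403  0.0997] [ 0.5626 -0.148   0.0997] 0.04228868426141487 -10.477352103972375
0.102 [ 0.5208 -0.1404  0.102 ] [ 0.5622 -0.148   0.102 ] 0.04203211777477531 -10.47735210397238
Louter [ 0.5234 -0.1188  0.12  ] [ 0.5823 -0.1309  0.12  ] 0.06017893147804188 -11.57576071132187
Router [ 0.5122 -0.1621  0.086 ] [ 0.5704 -0.1736  0.086 ] 0.05933228728985364 -11.15677615564289
foot near edge [ 0.5034 -0.2303  0.008 ]
foot near edge [ 0.5209 -0.166   0.008 ]
brass_plate 0.9 [0.0, 2.2, 31.1, 90.5]
brass_plate 0.63 [138.5, 39.3, 151.4, 120.7]
rack 0.77 [8.5, 1.3, 85.4, 74.0]
```

```bash
cat > wr.py <<'E'
from h import *
psi=np.radians(-11.5)
ry,rz,rx=(lambda a:Ro.from_euler("y",a).as_matrix()),(lambda a:Ro.from_euler("z",a).as_matrix()),(lambda a:Ro.from_euler("x",a).as_matrix())
def W(q1,q23,q4,q5,q6): return rz(q1)@ry(q23)@rz(q4)@ry(q5)@rz(q6)
q=[-.4735,.0191,1.6267,-.0003,1.496,.7344]
C=W(q[0],q[1]+q[2],*q[3:]).T@Ro.from_euler("xyz",[3.14151,.00028,.36288]).as_matrix()
RD=rz(psi)@rx(np.pi/4)   # reader cradle axes? y up slope must be left & up
E=RD@np.diag([1,1,1])
# plate axes world at goal: x=RDx, z=RDy, -y=RDz
P=np.c_[RD[:,0],-RD[:,2],RD[:,1]]
# tool z=-plate z; A: tool x=-plate x ; B: tool x=+plate x
def tool(sgn,P=P): x=sgn*P[:,0]; z=-P[:,2]; return np.c_[x,np.cross(z,x),z]
E
python3 - <<'E'
from wr import *
print("C",C.round(3).tolist(),"up slope",RD[:,1].round(3),"n",RD[:,2].round(3))
for n,s in(("A",-1),("B",1)):
  for q1 in(0.,.2):
    for q23 in(1.5,1.8):
      M=(rz(q1)@ry(q23)).T@tool(s)@C.T
      e=Ro.from_matrix(M).as_euler("ZYZ"); print(n,q1,q23,"q4,5,6",e.round(2))
E
```

```text
C [[-0.0, -1.0, -0.0], [1.0, -0.0, 0.0], [-0.0, -0.0, 1.0]] up slope [0.141 0.693 0.707] n [-0.141 -0.693  0.707]
A 0.0 1.5 q4,5,6 [-0.78  1.76 -1.48]
A 0.0 1.8 q4,5,6 [-0.77  1.55 -1.27]
A 0.2 1.5 q4,5,6 [-0.76  1.9  -1.33]
A 0.2 1.8 q4,5,6 [-0.71  1.68 -1.12]
B 0.0 1.5 q4,5,6 [-0.78  1.76  1.66]
B 0.0 1.8 q4,5,6 [-0.77  1.55  1.87]
B 0.2 1.5 q4,5,6 [-0.76  1.9   1.81]
B 0.2 1.8 q4,5,6 [-0.71  1.68  2.02]
```

```bash
python3 -m pendant '[0.34,-0.66,0.2,0,0,0,1, 0.34,-0.66,0.2,0,0,0,1, 0.34,-0.66,0.2,0,0,0,1, 0.34,-0.66,0.2,0,0,0,1, 0.34,-0.66,0.2,0,0,0,1, 0.34,-0.66,0.2,0,0,0,1, 0.34,-0.66,0.2,0,0,0,1, 0.34,-0.66,0.2,0,0,0,1, 0.34,-0.66,0.2,0,0,0,1, 0.34,-0.66,0.2,0,0,0,1, 0.34,-0.66,0.2,0,0,0,1]'
python3 - <<'E'
from h import *
w=vision.camera("wrist");s=status.get_obs();print(np.round(s["qpos"],4),s["ee_pos"],s["eef_rot"])
import pickle;pickle.dump(w,open("w2.pkl","wb"))
for n in("brass_plate","rack"):
  for r in silhouettes(n,w):
    ys,xs=np.nonzero(r["region"]);print(n,r["score"],r["extent"],len(xs))
save(w,"w2",None,1.55)
E
```

```text
time_s: 3.65
ee_pos: [0.4609, 0.1945, 0.2009]
eef_rot: [3.141, -0.001, 0.36]
force: [-0.8, -0.4, 0.5]
grip_width: 0.0942
grip_force: 0.0
[ 3.2610e-01  1.9230e-01  1.6657e+00 -2.0000e-04  1.2829e+00  1.5369e+00] [0.46087217 0.19442885 0.20094727] [ 3.14139471e+00 -7.15715334e-04  3.60045496e-01]
brass_plate 0.97 [244.0, 115.3, 251.3, 233.2] 567
brass_plate 0.74 [372.9, 168.4, 393.8, 256.8] 1157
rack 0.76 [236.7, 139.7, 318.7, 205.9] 4347
```

View pics/w2.png

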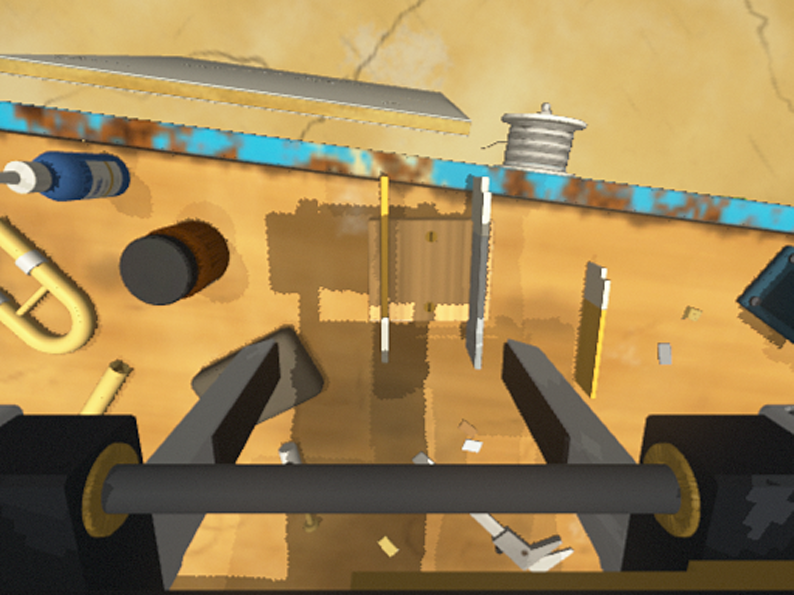

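Wrist view: the brass plate is seen edge-on and vertical at display column 385, rows 177 to 362, with the frosted and notched end at the bottom. It is in line with the tool's x axis.

```bash
python3 - <<'E'
from h import *
import pickle;w=pickle.load(open("w2.pkl","rb"));s=status.get_obs()
for r in silhouettes("brass_plate",vision.camera("wrist"))[:1]:
    m=r["region"];vs=[v for v in range(384) if m[v].any()]
    mid=np.array([(v,np.nonzero(m[v])[0].mean()) for v in vs]); k=np.polyfit(mid[:,0],mid[:,1],1); print(vs[0],vs[-1],k)
    far=onz(w,(np.polyval(k,vs[0]-.5),vs[0]-.5),.061); near=onz(w,(np.polyval(k,vs[-1]+.5),vs[-1]+.5),.051)
    near2=onz(w,(np.polyval(k,vs[-1]+.5),vs[-1]+.5),.061)
    d=far-near; print(far,near,np.hypot(*d[:2]),"yaw",np.arctan2(d[1],d[0]),np.arctan2(*(far-near2)[[1,0]]))
    u=d[:2]/np.hypot(*d[:2]); c=far[:2]-u*.070; c2=(far+near)[:2]/2; print("centre",c,c2)
    T=Ro.from_euler("xyz",s["eef_rot"]).as_matrix(); g=np.r_[(c+c2)/2+u*.005,.034]
    print("shift units",(T.T@(g-s["ee_pos"])/.5).round(4))
E
```

```text
170 255 [-8.53813859e-02  3.99643545e+02]
[0.52518852 0.06216782 0.061     ] [0.42613126 0.01580797 0.051     ] 0.10936899762975803 yaw 0.4377302311850876 0.3964922215655009
centre [0.46178839 0.03249588] [0.47565989 0.03898789]
shift units [-0.0875  0.3023  0.3338]
```

```bash
python3 - <<'E'
from h import *
w=vision.camera("wrist");s=status.get_obs()
for r in silhouettes("brass_plate",w):
    if r["extent"][0]>300: continue
    m=r["region"];vs=[v for v in range(384) if m[v].any()]
    mid=np.array([(v,np.nonzero(m[v])[0].mean()) for v in vs]); k=np.polyfit(mid[:,0],mid[:,1],1); print(r["score"],vs[0],vs[-1],k)
    U=lambda v:(np.polyval(k,v),v)
    far=onz(w,U(vs[0]-.5),.061); near=onz(w,U(vs[-1]+.5),.051)
    d=far-near; print(far,near,np.hypot(*d[:2]),"yaw",np.arctan2(d[1],d[0]))
    u=d[:2]/np.hypot(*d[:2]); c=far[:2]-u*.070; c2=(far+near)[:2]/2; print("centre",c,c2)
    T=Ro.from_euler("xyz",s["eef_rot"]).as_matrix(); g=np.r_[(c+c2)/2+u*.005,.034]
    print("shift units",(T.T@(g-s["ee_pos"])/.5).round(4))
E
```

```text
0.92 113 232 [1.43933607e-03 2.47764215e+02]
[0.52857316 0.22417443 0.061     ] [0.39851542 0.17550403 0.051     ] 0.1388662121334527 yaw 0.3580879250701501
centre [0.46301336 0.19964054] [0.46354429 0.19983923]
shift units [ 0.0179 -0.0067  0.3334]
```

```bash
python3 -m pendant '[0.018,-0.007,0.1,0,0,0,0, 0.018,-0.007,0.18,0,0,0,0, 0.018,-0.007,0.24,0,0,0,0, 0.018,-0.007,0.29,0,0,0,0, 0.018,-0.007,0.32,0,0,0,0, 0.018,-0.007,0.332,0,0,0,0, 0.018,-0.007,0.332,0,0,0,0, 0.018,-0.007,0.332,0,0,0,-1, 0.018,-0.007,0.332,0,0,0,-1, 0.018,-0.007,0.332,0,0,0,-1, 0.018,-0.007,0.332,0,0,0,-1, 0.018,-0.007,0.332,0,0,0,-1]' 40
python3 - <<'E'
from h import *
s=status.get_obs();print({k:np.round(s[k],4) for k in("qpos","ee_pos","force","grip_width","grip_force","time_s")})
E
```

```text
time_s: 5.2
ee_pos: [0.4678, 0.2022, 0.0347]
eef_rot: [3.142, -0.0, 0.362]
force: [-0.9, -0.2, -0.5]
grip_width: 0.0103
grip_force: 0.0
{'qpos': array([0.3361, 0.4266, 1.7902, 0.    , 0.9244, 1.5451]), 'ee_pos': array([0.4678, 0.2022, 0.0347]), 'force': array([-0.8647, -0.2244, -0.5306]), 'grip_width': np.float64(0.0103), 'grip_force': np.float64(0.0), 'time_s': np.float64(5.2)}
```

```bash
python3 -m pendant '[0,0,0,0,0,0,-1, 0,0,0,0,0,0,-1, 0,0,0,0,0,0,-1, 0,0,0,0,0,0,-1]' 50
python3 -m pendant '[0,0,-0.03,0,0,0,-1, 0,0,-0.08,0,0,0,-1, 0,0,-0.16,0,0,0,-1, 0,0,-0.26,0,0,0,-1, 0,0,-0.36,0,0,0,-1, 0,0,-0.44,0,0,0,-1, 0,0,-0.5,0,0,0,-1, 0,0,-0.5,0,0,0,-1, 0,0,-0.5,0,0,0,-1]'
python3 - <<'E'
from h import *
s=status.get_obs();print({k:np.round(s[k],4) for k in("qpos","ee_pos","force","moment","grip_width","grip_force","time_s")})
w=vision.camera("wrist");save(w,"w3",None,1.3)
E
```

```text
time_s: 5.6
ee_pos: [0.4678, 0.2022, 0.0346]
eef_rot: [-3.142, -0.0, 0.362]
force: [-1.8, -1.3, 3.5]
grip_width: 0.0049
grip_force: 50.0
time_s: 6.5
ee_pos: [0.4675, 0.2021, 0.2833]
eef_rot: [-3.142, 0.001, 0.362]
force: [0.2, -0.0, -3.2]
grip_width: 0.0047
grip_force: 50.0
{'qpos': array([0.3361, 0.1591, 1.5133, 0.    , 1.4702, 1.545 ]), 'ee_pos': array([0.4675, 0.2021, 0.2833]), 'force': array([ 0.1887, -0.0167, -3.1559]), 'moment': array([-0.0394,  0.0035, -0.0178]), 'grip_width': np.float64(0.0047), 'grip_force': np.float64(49.9989), 'time_s': np.float64(6.5)}
```

View pics/w3.png

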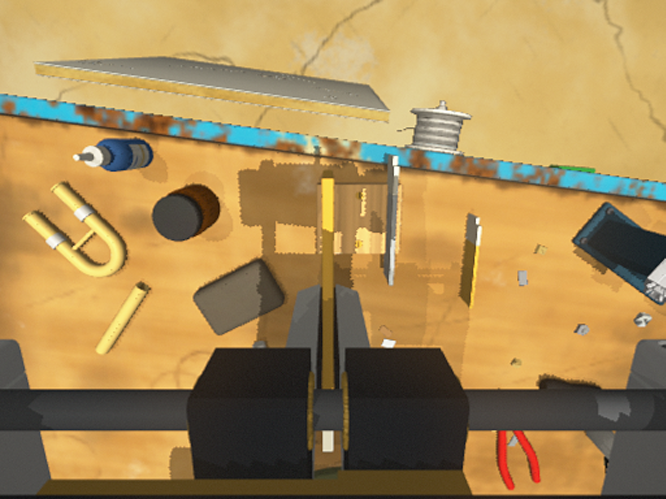

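The brass plate is in the fingers (display (328,178) to (328,450)), and the nickel plate stands in the rack. Now turning.

```bash
python3 -m pendant '[-0.03,0.03,-0.1,0,0,-0.095,-1, -0.06,0.06,-0.1,0,0,-0.19,-1, -0.1,0.09,-0.1,0,0,-0.28,-1, -0.13,0.12,-0.1,0,0,-0.38,-1, -0.16,0.15,-0.1,0,0,-0.47,-1, -0.2,0.18,-0.1,0,0,-0.57,-1, -0.23,0.21,-0.1,0,0,-0.66,-1, -0.26,0.24,-0.1,0,0,-0.76,-1, -0.3,0.27,-0.1,0,0,-0.85,-1, -0.33,0.3,-0.1,0,0,-0.95,-1, -0.33,0.3,-0.1,0,0,-1,-1, -0.33,0.3,-0.1,0,0,-1,-1]'
cat > goal.py <<'E'
from wr import *
seat=np.array([.5635,-.1425,.095]); pc=np.array([-.005,0,-.0039]) # plate centre in tool
def goal(back,lift=.0032,up=0.): # back: m before fully home
    c=seat+RD@np.array([-.070-back,up,lift]); R=tool(-1); return c-R@pc,R
def rel(p,R):
    s=status.get_obs(); T=Ro.from_euler("xyz",s["eef_rot"]).as_matrix()
    print("q",np.round(s["qpos"],3),"t",s["time_s"],"ee",np.round(s["ee_pos"],4),"F",np.round(s["force"],1))
    print("to go: shift",(T.T@(p-s["ee_pos"])/.5).round(4),"turn",(Ro.from_matrix(T.T@R).as_rotvec()/(np.pi/2)).round(4))
E
python3 -c "
from goal import *
p,R=goal(.080); print(p,Ro.from_matrix(R).as_euler('xyz')); rel(p+[0,0.03,.15],R)"
```

```text
time_s: 7.75
ee_pos: [0.3661, 0.0031, 0.333]
eef_rot: [-3.139, -0.001, 1.933]
force: [-0.3, -0.1, -3.8]
grip_width: 0.0049
grip_force: 50.0
[ 0.41061075 -0.11651764  0.09450503] [-2.35619449  0.          2.94087979]
q [-0.092 -0.197  1.752  0.     1.59  -0.454] t 7.75 ee [0.3661 0.0031 0.333 ] F [-0.3 -0.1 -3.8]
to go: shift [-0.1994  0.0201  0.1766] turn [ 0.4552 -0.2528 -0.6067]
```

```bash
python3 -m pendant '[-0.02,0.002,0.02,0.046,-0.025,-0.061,-1, -0.04,0.004,0.035,0.091,-0.051,-0.121,-1, -0.06,0.006,0.053,0.137,-0.076,-0.182,-1, -0.08,0.008,0.071,0.182,-0.101,-0.243,-1, -0.1,0.01,0.088,0.228,-0.126,-0.303,-1, -0.12,0.012,0.106,0.273,-0.152,-0.364,-1, -0.14,0.014,0.124,0.319,-0.177,-0.425,-1, -0.16,0.016,0.141,0.364,-0.202,-0.485,-1, -0.18,0.018,0.16,0.41,-0.228,-0.546,-1, -0.2,0.02,0.177,0.455,-0.253,-0.607,-1, -0.2,0.02,0.177,0.455,-0.253,-0.607,-1, -0.2,0.02,0.177,0.455,-0.253,-0.607,-1]'
python3 -c "
from goal import *
p,R=goal(.080); rel(p,R); rel(*goal(.0)); rel(*goal(.08,.003,.08))"
```

```text
time_s: 8.95
ee_pos: [0.4111, -0.0859, 0.2454]
eef_rot: [-2.358, 0.004, 2.938]
force: [0.7, 0.6, -2.6]
grip_width: 0.0046
grip_force: 50.0
q [ 0.142  0.138  1.813 -0.728  1.527 -1.062] t 8.95 ee [ 0.4111 -0.0859  0.2454] F [ 0.7  0.6 -2.6]
to go: shift [-0.0103  0.1703  0.2564] turn [ 0.0014  0.0004 -0.0028]
q [ 0.142  0.138  1.813 -0.728  1.527 -1.062] t 8.95 ee [ 0.4111 -0.0859  0.2454] F [ 0.7  0.6 -2.6]
to go: shift [-0.1703  0.171   0.2565] turn [ 0.0014  0.0004 -0.0028]
q [ 0.142  0.138  1.813 -0.728  1.527 -1.062] t 8.95 ee [ 0.4111 -0.0859  0.2454] F [ 0.7  0.6 -2.6]
to go: shift [-0.0104  0.171   0.0964] turn [ 0.0014  0.0004 -0.0028]
```

```bash
python3 -m pendant '[-0.01,0.05,0.07,0,0,0,-1, -0.01,0.1,0.14,0,0,0,-1, -0.01,0.14,0.2,0.001,0,-0.003,-1, -0.01,0.17,0.24,0.001,0,-0.003,-1, -0.01,0.17,0.256,0.001,0,-0.003,-1, -0.01,0.17,0.256,0.001,0,-0.003,-1, -0.01,0.17,0.256,0.001,0,-0.003,-1]'
python3 - <<'E'
from goal import *
import pickle
rel(*goal(.08))
P={n:vision.camera(n) for n in("wrist","top","side")}; pickle.dump(P,open("P4.pkl","wb"))
L=[cv2.resize(P["wrist"]["pixels"][:,:,::-1],(480,360))]
def c(p,a,b,w,h,W,H): return cv2.resize(p["pixels"][b:b+h,a:a+w,::-1],(W,H),interpolation=cv2.INTER_CUBIC)
R=c(P["top"],295,140,80,90,320,360)
B=c(P["side"],230,90,120,36*2//2+24,800,400)[:240] if 0 else c(P["side"],230,100,160,48*1,800,240)
cv2.imwrite("pics/m4.png",np.vstack([np.hstack([L[0],R]),B]))
E
```

```text
time_s: 9.65
ee_pos: [0.4113, -0.1173, 0.0968]
eef_rot: [-2.356, 0.002, 2.943]
force: [-0.2, 1.0, -2.4]
grip_width: 0.0045
grip_force: 50.0
q [ 0.075  0.357  1.949 -0.808  1.231 -0.857] t 9.65 ee [ 0.4113 -0.1173  0.0968] F [-0.2  1.  -2.4]
to go: shift [0.0017 0.0041 0.0023] turn [-0.0002  0.002  -0.    ]
```

View pics/m4.png

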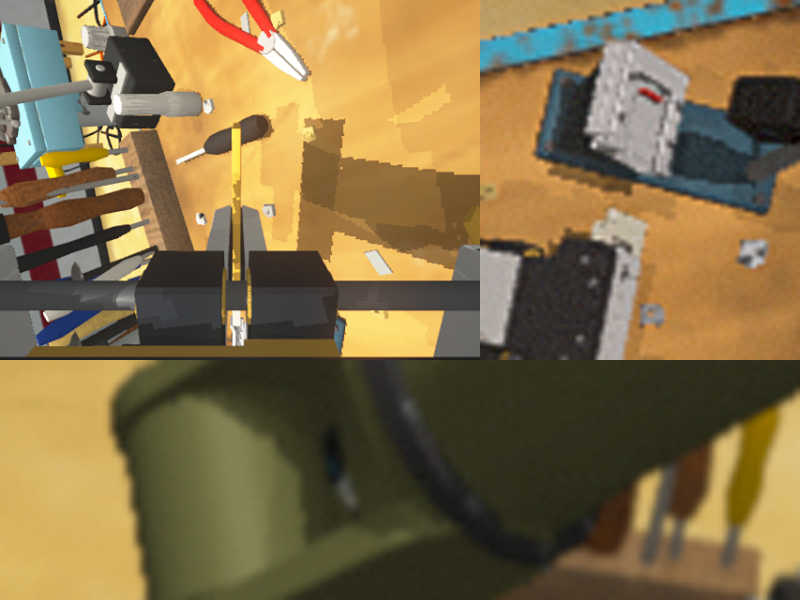

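The wrist camera looks away from the reader in this pose and the arm hides it from the side camera. The top crop shows the frosted end at (620,225), just before the cradle. I'll compare plate and cradle numerically in the top picture.

```bash
python3 - <<'E'
from goal import *
import pickle
P=pickle.load(open("P4.pkl","rb"));t=P["top"];w=pickle.load(open("w1.pkl","rb"));w2=pickle.load(open("w2.pkl","rb"))
def red(p,a,b,c,e):
    im=p["pixels"][b:e,a:c].astype(float); r=im[...,0]-np.maximum(im[...,1],im[...,2]); r[r<60]=0  # redness
    ys,xs=np.mgrid[b:e,a:c]; return np.array([(r*xs).sum(),(r*ys).sum()])/r.sum(),(r>0).sum()
for n,p,box in(("w",w,(260,45,290,70)),("t",t,(325,152,350,172))):
    m,k=red(p,*box); print(n,m.round(2),k,[onz(p,m,z).round(4).tolist() for z in(.095,.099)])
    print("  pred",proj(p,seat+RD@[-.006,0,.003]).round(2), "px/mm",np.linalg.norm(proj(p,seat)-proj(p,seat+RD[:,0]*.01))/10)
# plate: predicted polygon of label face, frosted 40mm part, visible
s=status.get_obs();T=Ro.from_euler("xyz",s["eef_rot"]).as_matrix();pcw=s["ee_pos"]+T@pc
Pl=np.c_[-T[:,0],T[:,1],-T[:,2]]
poly=[proj(t,pcw+Pl@np.array(v)) for v in((.070,-.0025,-.0225),(.070,-.0025,.0125),(.06,-.0025,.0125),(.06,-.0025,.0225),(.03,-.0025,.0225),(.03,-.0025,-.0225))]
print("pred poly",np.round(poly,1).tolist())
hsv=cv2.cvtColor(t["pixels"],cv2.COLOR_RGB2HSV); m=((hsv[...,1]<60)&(hsv[...,2]>140)).astype(np.uint8)
x0,y0=np.floor(np.min(poly,0)).astype(int)-6; x1,y1=np.ceil(np.max(poly,0)).astype(int)+6
print("win",x0,y0); 
for r in m[y0:y1,x0:x1]: print("".join(".#"[v] for v in r))
pm=np.zeros_like(m);cv2.fillPoly(pm,[np.round(np.array(poly)).astype(np.int32)],1)
print("pred"); 
for r in pm[y0:y1,x0:x1]: print("".join(".#"[v] for v in r))
print("cradle")
for r in m[145:190,315:352]: print("".join(".#"[v] for v in r))
print("channel corners",[proj(t,seat+RD@np.array(v)).round(1).tolist() for v in((0,.024,.0066),(0,-.024,.0066),(-.042,-.024,.0066),(-.042,.024,.0066))])
E
```

```text
w [273.3   55.98] 38 [[0.5573, -0.1475, 0.095], [0.5566, -0.1475, 0.099]]
  pred [270.15  54.37] px/mm 0.909941283748749
t [338.06 161.49] 11 [[0.5599, -0.1476, 0.095], [0.559, -0.1467, 0.099]]
  pred [336.46 162.38] px/mm 0.41665224854926386
pred poly [[336.9, 195.2], [328.7, 191.5], [327.9, 195.8], [325.4, 194.7], [322.9, 207.7], [333.7, 211.9]]
win 316 185
...........................
...........................
...........................
...........................
...........................
...........................
...........................
............#..............
...........###.............
...........######..........
...........########........
........#############......
.......#############.......
.......#############.......
.......#####.#######.......
..........###..####........
.................##........
.............##..##........
..............##.##........
..............#####........
.............######........
.............##.###........
.............##.###........
.............#..###........
.............#..##.........
............######.........
..........
[... 2212 characters left out ...]
###........
.........##.#################........
........###################..........
........#...############.##..........
...............#############.........
..............##############.........
..............#########.####.........
................#######.###..........
..................#####.###..........
...................####.###..........
..........................#..........
.....................................
.....................................
.....................................
.....................................
.....................................
.....................................
channel corners [[332.7, 156.6], [343.6, 163.1], [340.3, 180.1], [329.2, 174.4]]
```

```bash
python3 - <<'E'
from goal import *
import pickle
w=pickle.load(open("w1.pkl","rb"));f=lambda u,v:(222+u/5.4-.4,12+v/5.4-.4)
# refine screw centres: darkest blob within 4px
g=cv2.cvtColor(w["pixels"],cv2.COLOR_RGB2GRAY).astype(float)
S=[]
for c in((220,165),(155,268),(347,297),(288,390)):
    u,v=np.round(f(*c)).astype(int); p=g[v-3:v+4,u-3:u+4]; k=np.clip(130-p,0,None); ys,xs=np.mgrid[v-3:v+4,u-3:u+4]
    S.append([(k*xs).sum()/k.sum(),(k*ys).sum()/k.sum()]); 
S=np.array(S);print(S.round(2))
from scipy.optimize import least_squares
# unknown: cx,cy (axis pt at screws' mid, bed level z=.095), psi, half spacing a (x), half b (y), ztop fixed
for zt in(.008,.009,.010):
    def res(v):
        R=rz(v[2])@rx(np.pi/4); c=np.array([v[0],v[1],.095])
        X=[c+R@np.array([sx*v[3],sy*v[4],zt]) for sx,sy in((1,1),(-1,1),(1,-1),(-1,-1))]
        return (np.array([proj(w,x) for x in X])-S).ravel()
    o=least_squares(res,[.54,-.14,-.2,.012,.028],x_scale=.01); v=o.x
    x0=seat-RD[:,0]*.042
    print(zt,v[:2].round(4),"psi",np.degrees(v[2]).round(2),v[3:].round(4),"rms px",np.sqrt((o.fun**2).mean()).round(2),
     "my axis y at cx:",(seat[1]+(v[0]-seat[0])*np.tan(psi)).round(4))
w3=vision.camera("wrist");s=status.get_obs();T=Ro.from_euler("xyz",s["eef_rot"]).as_matrix()
pcw=s["ee_pos"]+T@pc;Pl=np.c_[-T[:,0],T[:,1],-T[:,2]]
for dz in(-.004,0,.004): print("plate back end pred",dz,[proj(w3,pcw+Pl@np.array([-.07,y,.0225+dz])).round(1).tolist() for y in(-.0025,.0025)])
im=cv2.cvtColor(w3["pixels"],cv2.COLOR_RGB2HSV)
for v in range(125,150,2): print(v,[tuple(int(a) for a in im[v,u]) for u in(247,250,252,254,258)])
E
```

```text
[[262.34  42.39]
 [250.13  61.79]
 [286.46  67.49]
 [276.5   85.26]]
0.008 [ 0.5468 -0.1416] psi -12.28 [0.012  0.0275] rms px 0.32 my axis y at cx: -0.1391
0.009 [ 0.5468 -0.1409] psi -12.28 [0.012  0.0275] rms px 0.32 my axis y at cx: -0.1391
0.01 [ 0.5469 -0.1402] psi -12.28 [0.012  0.0274] rms px 0.32 my axis y at cx: -0.1391
plate back end pred -0.004 [[247.0, 133.6], [256.7, 133.6]]
plate back end pred 0 [[246.9, 134.2], [256.8, 134.2]]
plate back end pred 0.004 [[246.8, 134.9], [256.9, 134.9]]
125 [(20, 148, 248), (21, 153, 249), (21, 150, 249), (21, 151, 249), (21, 147, 251)]
127 [(21, 151, 250), (21, 149, 250), (21, 147, 250), (21, 147, 251), (16, 155, 189)]
129 [(21, 147, 250), (22, 147, 253), (22, 148, 254), (18, 155, 240), (11, 78, 88)]
131 [(22, 145, 252), (18, 173, 171), (18, 170, 171), (18, 173, 152), (15, 86, 95)]
133 [(24, 143, 255), (19, 178, 150), (19, 175, 150), (19, 177, 153), (13, 72, 99)]
135 [(17, 153, 197), (18, 171, 152), (19, 177, 150), (19, 178, 150), (12, 68, 101)]
137 [(20, 166, 231), (22, 177, 254), (22, 178, 253), (22, 179, 251), (11, 64, 99)]
139 [(28, 162, 255), (27, 161, 255), (27, 163, 255), (26, 168, 255), (12, 67, 95)]
141 [(28, 160, 255), (27, 162, 255), (27, 164, 254), (26, 172, 255), (14, 67, 95)]
143 [(28, 162, 255), (27, 162, 255), (27, 165, 254), (26, 171, 255), (11, 67, 95)]
145 [(27, 160, 255), (27, 162, 255), (27, 165, 254), (26, 170, 255), (13, 65, 94)]
147 [(28, 164, 255), (27, 161, 255), (27, 167, 254), (26, 170, 255), (11, 74, 93)]
149 [(22, 166, 255), (27, 161, 255), (27, 165, 254), (26, 169, 255), (11, 79, 87)]
```

```bash
sed -i 's/-11.5/-12.0/' wr.py; sed -i 's/seat=np.array.*; pc/seat=np.array([.5645,-.1443,.095]); pc/' goal.py; python3 -c "
from goal import *
rel(*goal(.056)); rel(*goal(.0))"
```

```text
q [ 0.076  0.358  1.95  -0.809  1.23  -0.857] t 9.85 ee [ 0.411  -0.1172  0.0962] F [-0.6 -0.2 -3. ]
to go: shift [-0.0496  0.0026  0.0024] turn [-0.0004  0.0061  0.0049]
q [ 0.076  0.358  1.95  -0.809  1.23  -0.857] t 9.85 ee [ 0.411  -0.1172  0.0962] F [-0.6 -0.2 -3. ]
to go: shift [-0.1616  0.0017  0.0035] turn [-0.0004  0.0061  0.0049]
```

```bash
python3 -m pendant '[-0.02,0.003,0.0025,0,0.006,0.005,-1, -0.04,0.003,0.0025,0,0.006,0.005,-1, -0.05,0.003,0.0025,0,0.006,0.005,-1, -0.05,0.003,0.0025,0,0.006,0.005,-1, -0.05,0.003,0.0025,0,0.006,0.005,-1]'
python3 -c "
from goal import *
rel(*goal(.056));rel(*goal(.0))
import cv2
t=vision.camera('top')
s=status.get_obs();T=Ro.from_euler('xyz',s['eef_rot']).as_matrix()
hsv=cv2.cvtColor(t['pixels'],cv2.COLOR_RGB2HSV); m=((hsv[...,1]<60)&(hsv[...,2]>140)).astype(int)
for r in m[148:206,312:352]: print(''.join('.#'[v] for v in r))
"
```

```text
time_s: 10.35
ee_pos: [0.4348, -0.122, 0.0933]
eef_rot: [-2.355, -0.002, 2.932]
force: [-0.0, -0.2, -3.2]
grip_width: 0.0047
grip_force: 50.0
q [ 0.06   0.409  1.882 -0.805  1.242 -0.874] t 10.35 ee [ 0.4348 -0.122   0.0933] F [-0.  -0.2 -3.2]
to go: shift [-0.001  -0.0014 -0.0019] turn [-0.0008 -0.0009  0.001 ]
q [ 0.06   0.409  1.882 -0.805  1.242 -0.874] t 10.35 ee [ 0.4348 -0.122   0.0933] F [-0.  -0.2 -3.2]
to go: shift [-0.113  -0.0016 -0.0021] turn [-0.0008 -0.0009  0.001 ]
........................................
........................................
...............#######..................
..............#########.................
..............###########...............
..............############..............
..............##############............
.............################...........
.............##################.........
.............###################........
.............#######....##########......
.............#######......#########.....
............############...########.....
............###############..######.....
............##########....#....###......
[... 1063 characters left out ...]
...
...................#######..............
....................#####...............
....................#####...............
....................#####...............
....................#####...............
...................##.###...............
...................##.###...............
...................#...##...............
...................#..##................
...................#####................
..................######................
..................######................
..................######................
..................######................
..................#####.................
.................######.................
.................######.................
```

```bash
python3 -m pendant '[-0.006,-0.0015,-0.002,0,0,0,-1, -0.012,-0.0015,-0.002,0,0,0,-1, -0.018,-0.0015,-0.002,0,0,0,-1, -0.024,-0.0015,-0.002,0,0,0,-1, -0.03,-0.0015,-0.002,0,0,0,-1, -0.03,-0.0015,-0.002,0,0,0,-1]'
cat > st.py <<'E'
from goal import *
rel(*goal(.0)); s=status.get_obs(); F=np.array(s["force"])+[0,0,3.1]
T=Ro.from_euler("xyz",s["eef_rot"]).as_matrix(); print("F reader axes (x in, up slope, normal)",(RD.T@F).round(2),"M tool",(T.T@np.array(s["moment"])).round(3))
E
python3 st.py
```

```text
time_s: 11.0
ee_pos: [0.4501, -0.125, 0.0944]
eef_rot: [-2.355, -0.002, 2.933]
force: [1.4, 1.1, -5.4]
grip_width: 0.0047
grip_force: 50.0
q [ 0.052  0.433  1.841 -0.804  1.249 -0.891] t 11.0 ee [ 0.4501 -0.125   0.0944] F [ 1.4  1.1 -5.4]
to go: shift [-0.0818 -0.0006 -0.0001] turn [-0.0005 -0.0006  0.001 ]
F reader axes (x in, up slope, normal) [ 1.15 -0.66 -2.6 ] M tool [-1.369 -0.372 -0.068]
```

```bash
python3 -m pendant '[-0.004,0.0015,0,0,0,0,-1, -0.008,0.0015,0,0,0,0,-1, -0.012,0.0015,0,0,0,0,-1, -0.016,0.0015,0,0,0,0,-1, -0.02,0.0015,0,0,0,0,-1, -0.02,0.0015,0,0,0,0,-1]'; python3 st.py
```

```text
time_s: 11.6
ee_pos: [0.46, -0.1266, 0.094]
eef_rot: [-2.355, -0.002, 2.932]
force: [0.0, 0.2, -3.1]
grip_width: 0.0051
grip_force: 50.0
q [ 0.048  0.451  1.815 -0.805  1.253 -0.9  ] t 11.6 ee [ 0.46   -0.1266  0.094 ] F [ 0.   0.2 -3.1]
to go: shift [-0.0619 -0.0015  0.0001] turn [-0.0008 -0.0006  0.0008]
F reader axes (x in, up slope, normal) [-0.01  0.17 -0.14] M tool [-0.999 -0.213  0.038]
```

```bash
python3 -m pendant '[-0.005,0,0,0,0,0,-1, -0.01,0,0,0,0,0,-1, -0.015,0,0,0,0,0,-1, -0.02,0,0,0,0,0,-1, -0.025,0,0,0,0,0,-1, -0.03,0,0,0,0,0,-1, -0.03,0,0,0,0,0,-1]'; python3 st.py
```

```text
time_s: 12.3
ee_pos: [0.4747, -0.1297, 0.094]
eef_rot: [-2.355, -0.001, 2.932]
force: [1.1, 0.7, -3.7]
grip_width: 0.0049
grip_force: 50.0
q [ 0.041  0.476  1.775 -0.805  1.259 -0.915] t 12.3 ee [ 0.4747 -0.1297  0.094 ] F [ 1.1  0.7 -3.7]
to go: shift [-0.0317 -0.0016  0.0001] turn [-0.0007 -0.0005  0.0008]
F reader axes (x in, up slope, normal) [ 0.92  0.19 -1.1 ] M tool [-0.974 -0.197  0.011]
```

```bash
python3 -m pendant '[-0.004,0.0005,0,0,0,0,-1, -0.008,0.0005,0,0,0,0,-1, -0.012,0.0005,0,0,0,0,-1, -0.016,0.0005,0,0,0,0,-1, -0.018,0.0005,0,0,0,0,-1, -0.018,0.0005,0,0,0,0,-1]'; python3 st.py
```

```text
time_s: 12.9
ee_pos: [0.483, -0.1314, 0.0938]
eef_rot: [-2.355, -0.002, 2.932]
force: [-2.7, 1.5, -2.0]
grip_width: 0.0046
grip_force: 50.0
q [ 0.037  0.491  1.751 -0.804  1.263 -0.924] t 12.9 ee [ 0.483  -0.1314  0.0938] F [-2.7  1.5 -2. ]
to go: shift [-0.0148 -0.0021 -0.0001] turn [-0.0009 -0.0011  0.0009]
F reader axes (x in, up slope, normal) [-2.96  1.46  0.12] M tool [-0.766  0.486  0.059]
```

```bash
python3 -m pendant '[-0.003,0,0,0,0,0,-1, -0.006,0,0,0,0,0,-1, -0.009,0,0,0,0,0,-1, -0.012,0,0,0,0,0,-1, -0.012,0,0,0,0,0,-1]'; python3 st.py
```

```text
time_s: 13.4
ee_pos: [0.4889, -0.1327, 0.0937]
eef_rot: [-2.355, -0.002, 2.932]
force: [-3.5, 1.0, -0.3]
grip_width: 0.0049
grip_force: 50.0
q [ 0.034  0.502  1.734 -0.804  1.266 -0.931] t 13.4 ee [ 0.4889 -0.1327  0.0937] F [-3.5  1.  -0.3]
to go: shift [-0.0027 -0.0021 -0.0002] turn [-0.0009 -0.0012  0.0009]
F reader axes (x in, up slope, normal) [-3.65  2.17  1.79] M tool [-0.75   0.846  0.103]
```

```bash
for i in 1 2; do python3 -m pendant '[-0.002,0,0,0,0,0,-1, -0.002,0,0,0,0,0,-1]' >/dev/null; python3 st.py | grep -v "^to"; done
```

```text
q [ 0.034  0.503  1.732 -0.803  1.268 -0.932] t 13.6 ee [ 0.4893 -0.1327  0.0937] F [-9.4  5.1  1.3]
F reader axes (x in, up slope, normal) [-10.24   5.25   0.93] M tool [-0.644  1.724  0.166]
q [ 0.034  0.504  1.73  -0.802  1.27  -0.933] t 13.8 ee [ 0.4894 -0.1327  0.0936] F [-16.6   9.6   4. ]
F reader axes (x in, up slope, normal) [-18.27   9.27   0.83] M tool [-0.587  3.033  0.142]
```

```bash
python3 -m pendant '[-0.002,0,0,0,0,0,-1, -0.002,0,0,0,0,0,-1]' >/dev/null; python3 st.py
```

```text
q [ 0.034  0.506  1.729 -0.801  1.272 -0.934] t 14.0 ee [ 0.4895 -0.1326  0.0936] F [-24.1  14.4   8.9]
to go: shift [-0.0016 -0.0025 -0.0002] turn [-0.0015 -0.0047  0.0015]
F reader axes (x in, up slope, normal) [-26.6   14.93   2.08] M tool [-0.439  4.377  0.206]
```

```bash
python3 -m pendant '[0.002,0,-0.001,0,0,0,-1, 0.002,0,-0.001,0,0,0,-1, 0.002,0,-0.001,0,0,0,-1]' >/dev/null; python3 st.py
python3 - <<'E'
from h import *
t=vision.camera("top");d=vision.camera("side")
def c(p,a,b,w,h,W,H): return cv2.resize(p["pixels"][b:b+h,a:a+w,::-1],(W,H),interpolation=cv2.INTER_CUBIC)
cv2.imwrite("pics/fin.png",np.hstack([c(t,310,142,60,75,480,600),c(t,170,155,80,150,320,600)]))
for r in silhouettes("nickel_plate",t)[:2]: print(r["score"],r["extent"])
E
```

```text
q [ 0.034  0.504  1.73  -0.802  1.27  -0.933] t 14.3 ee [ 0.4895 -0.1326  0.0938] F [-14.2   6.9   0.8]
to go: shift [-0.0017 -0.0023  0.0002] turn [-0.0013 -0.0033  0.0013]
F reader axes (x in, up slope, normal) [-15.34   5.47   0.11] M tool [-0.572  2.712  0.162]
0.62 [207.6, 168.6, 215.9, 183.4]
```

View pics/fin.png

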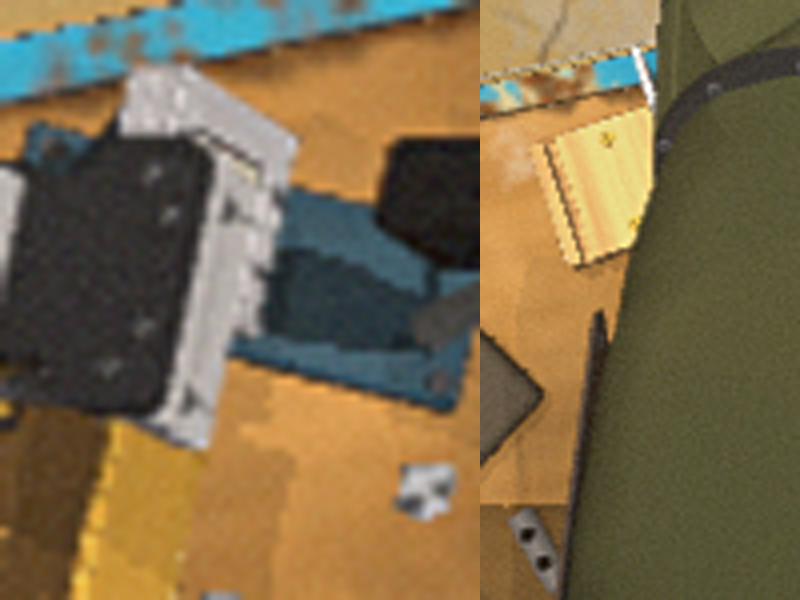

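The picture shows the frosted end against the stop at (240,160) with no red trigger visible. The nickel plate is still in the rack at (645,75), and the push is holding at about 15 N. Handing in.

```bash
python3 -c "
from station import order
print(order.hand_in())"
```

```text
the job is handed in; nothing more can be done
None
```

I handed the job in at about 14.4 s with the brass plate in the reader, frosted end first and label side up, held against the end stop at about 15 N with no red trigger showing; the nickel-silver plate is still in the rack.

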